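# Close the tilted specimen mould with its own upper half

### The job

Open up the dog-bone specimen mould on the tilted casting stand and close it with its own upper half: turn the small swing tab fully aside, lift out the grey cover plate it holds and lay the plate flat on the bench, then pick from the three loose aluminium upper halves the one whose two side notches match the lugs of this mould, and set it gently down on the lower half, fully home and flush over both lugs. Let go of everything, and leave the other two halves, the beaker, conical flask, timer and screwdriver where they are.

Things in the scene. Friction and masses are not known exactly. Their poses are not given: they have to be found in the camera images.
- lower_half: lower half of the split mould, aluminium, fixed on a grey stand that leans it 25 degrees. Origin: centre of its flat mating face (100 x 120 mm), 70 mm over the bench. x points up the slope, y to the left as one looks up it, z square out of the face. An upper half is home when its origin and axes coincide with these; a wrong or turned one stands 14 mm proud on the lugs.
- lug_left (a point): foot of the left steel register lug, at x = +24, y = +53 mm on the mating face. Both lugs are 16 wide in x, 12 in y (|y| 47 to 59) and 14 high, the upper 6 mm tapered by 3 mm a side. A matching notch has 1.5 mm play either way in x and 2 mm in y.
- lug_right (a point): foot of the right register lug, at x = -8, y = -53 mm on the mating face
- cover: grey plastic cover plate 96 (x) x 88 (y) x 5 mm, 0.14 kg, lying loose on the mating face between the lugs on a 5 mm bottom lip, its +x edge under the tab. Origin: centre of its underside, at about x = -3.5 mm in lower_half, axes alike. To be laid on the bench: left of the stand, half a metre ahead of the robot, it is clear.
- cover_handle (a point): middle of the cover's bridge handle, 37 mm above the plate's underside at its x = -12 mm: dark steel bar 46 along x, 12 wide in y, from 31 to 43 mm above the underside, on two feet
- tab (a joint): angle (rad) of the steel swing tab about the z axis of lower_half. 0: straight down the slope, over the cover; positive swings its tip towards -y of lower_half, negative towards +y; either way will do. Stops at +-1.75; clear of the cover and of an upper half from about 1.25. Takes about 1.5 N at the post and stays where left. Bar 55 x 18 mm, 6.5 to 11.5 mm above the face.
- tab_pivot (a point): pivot of the tab, at x = 74, y = 0, z = 6.5 mm in lower_half, on a rail (x = 52 to 90) whose surface is 5 mm above the mating face
- tab_post (a point): top of the round dark post (12 diameter, 25 tall) near the tab's tip, 37 mm from the pivot's axis and 36.5 mm above the mating face; push or pinch it
- half_a: loose upper half, face down on the bench: aluminium slab 100 (x) x 120 (y) x 18 mm, 0.3 to 0.6 kg. Lifting rib on its middle, 50 along x, 20 wide in y, from 18 to 50 mm above the underside. One notch through each y side, 19 wide in x, reaching in to |y| = 45: +y notch at x = +24, -y notch at x = -8. Pouring bush on top at x = +40. Origin: centre of underside, z up.
- half_b: loose upper half, face down on the bench: aluminium slab 100 (x) x 120 (y) x 18 mm, 0.3 to 0.6 kg. Lifting rib on its middle, 50 along x, 20 wide in y, from 18 to 50 mm above the underside. One notch through each y side, 19 wide in x, reaching in to |y| = 45: +y notch at x = -8, -y notch at x = +24. Pouring bush on top at x = +40. Origin: centre of underside, z up.
- half_c: loose upper half, face down on the bench: aluminium slab 100 (x) x 120 (y) x 18 mm, 0.3 to 0.6 kg. Lifting rib on its middle, 50 along x, 20 wide in y, from 18 to 50 mm above the underside. One notch through each y side, 19 wide in x, reaching in to |y| = 45: +y notch at x = +24, -y notch at x = -33. Pouring bush on top at x = +40. Origin: centre of underside, z up.
- beaker: bystander: glass beaker, 58 across, 95 tall, standing loose; origin under its centre
- flask: bystander: conical flask, 67 across, 104 tall, loose; origin under its centre
- lab_timer: bystander: white lab timer 62 x 62 x 20, loose; origin under its centre
- driver: bystander: small screwdriver 132 long (along its y), 18 thick, loose; origin under its centre
Not all that is in view belongs to the job. Leave any red look-alike of the half_a alone.

How it is judged:
By the outcome, as a careful person would: the job done as asked, in the order asked, and still so for the second after the job is handed in, with the robot touching nothing.
It also fails if it takes over 67 s, if anything falls off the work surface, if the arm or the gripper's body presses on something with over 40 N, if the wrist force passes 120 N, or if a joint passes its speed limit or range.

### The arm

A 7-joint arm with a two-finger parallel gripper is mounted at the origin on a cart in front of the work surface, level with it; the furniture and walls round the work are solid. World frame = base frame: x ahead of the robot, y to its left, z up, the work surface at z = 0. Lengths are in m, angles in rad, forces in N, time in s.
With the tool pointing down it reaches from about 0.425 to 0.925 m from the base axis. Payload 6.8 kg.
Tool frame: the origin (TCP) lies midway between the tips of the shut fingers; the grasp point (between the pads) lies 19 mm behind it; z points along the fingers, y is the line along which they close (so a half turn about z gives the same grasp; the last joint's range is limited). The gripper opens to 85 mm and grips with 20 to 120 N. Pads are 22 mm wide; open, the fingers measure 114 mm over their backs; the gripper's body (76 mm by 85 mm) begins 54 mm behind the grasp point. The pads swing forward as they close: fully open they stand 13 mm farther back than shut.
Start: joints at [1.048, 0.477, 0.022, 1.555, -0.011, 1.109, -0.083], TCP at [0.272, -0.618, 0.231] pointing down, gripper open.
Joint ranges: [-2.96, 2.96], [-0.34, 2.1], [-1.41, 1.46], [0.24, 2.44], [-1.37, 4.51], [0.17, 1.92], [-2.96, 2.96]. Speed limits (rad/s): [2.39, 2.39, 3.14, 3.14, 3.14, 3.14, 3.14].

### API

Orientations are given as a unit quaternion [w, x, y, z].
In Python, from station import bot, eyes, ticket gives the robot as it stands.
- The arm moves only by the shell command python3 -m crank 'ROWS' [FORCE]. ROWS is text: rows parted by semicolons, each of 7 numbers parted by spaces: the shift along the tool's x, y, z in units of 0.5 m (1.0 is 0.5 m), then the turn, a rotation vector about the tool's x, y, z in units of 180 degrees (1.0 is 180 degrees), then the closure, from 0 (fully open) to 1 (shut). A call has 1 to 20 rows; each row is the pose to reach, as a shift and turn from the pose commanded when the call began, along the tool's axes at that moment, turning the shorter way round; what a row does not reach only later rows make up. A row lasts 1/10 s, in which the tool goes at most 50 mm and 8.59 degrees, less where a joint would pass 70% of its speed; a pose out of reach is approached as far as the arm can. A call with a number of a shift or a turn outside -1 to 1 is refused whole. A call with a gripper value outside its range is refused whole. The fingers move at their own pace and stop on an object; FORCE is the grip in N (left out, the last holds). Time passes only in rows, so rows that repeat a pose let the fingers close. It gives the time, the measured TCP pose, the force, the opening and the grip force at its end, in the units of the state.
- bot.get_obs(): the state, without advancing time (a new reading comes with each control period).
- eyes.read_camera(name): name is "side" or "top"; returns a dict with "image" (384x512x3 uint8, red, green, blue), "K" (3x3 intrinsics, pixels), "dist" ([k1, k2, p1, p2, k3] as OpenCV has them; the pictures are not rectified), "R" (3x3) and "t" (3): a world point X has camera coordinates R X + t. Camera axes: x right, y down, z forward; pixel columns grow to the right and rows downward; lengths in m; the calibration is good to about 2 mm. A picture is of the moment at which its call begins. There is no depth.
- ticket.hand_in(): hands the job in; it is judged then, once.
The state is a dict: "t": time; "q": joint angles; "joint_vel": joint speeds; "joint_torque": joint torques, N m; "eef_pos": TCP position; "tool_rot": TCP orientation; "contact_force": force on the tool from outside, world axes, zero at the start; "torque": the same for the moment, N m; "gripper_width": opening from 0.0 (shut) to 1.0 (fully open); "grasp_force": force on a finger pad.
Only numpy, scipy, OpenCV 4.12 (cv2) and the standard library are available. Lean on these libraries where they do the work, as an engineer would, in place of code of your own. Each camera call takes 0.05 s, during which the arm holds its last target. There are 200 camera calls.

## Working session

There is one attempt and no reset: what is moved stays moved. The work goes in short steps, Python scripts to look and compute and a shell command to move; the robot and the scene stay as the last step left them, time stands still between calls to the robot, and variables do not carry over. Pictures are saved under pics/ and viewed, at most 10 in all, crops included, and the job is handed in when it is done.

```bash
mkdir -p pics; ls
python3 - <<'E'
from station import bot,eyes
import cv2,numpy as np,pickle
o=bot.get_obs();print({k:np.round(v,3).tolist() for k,v in o.items()})
for n in("top","side"):
    c=eyes.read_camera(n);cv2.imwrite(f"pics/{n}0.png",cv2.cvtColor(c["image"],cv2.COLOR_RGB2BGR))
    pickle.dump(c,open(f"pics/{n}0.pkl","wb"))
    print(n,c["K"].tolist(),c["dist"],np.round(c["R"],4).tolist(),c["t"], -c["R"].T@c["t"])
a=cv2.imread("pics/top0.png");b=cv2.imread("pics/side0.png")
cv2.imwrite("pics/top0b.png",cv2.resize(a,(800,600)));cv2.imwrite("pics/side0b.png",cv2.resize(b,(800,600)))
E
```

```text
pics
{'t': 0.0, 'q': [1.048, 0.478, 0.022, 1.556, -0.011, 1.109, -0.083], 'joint_vel': [-0.001, 0.001, 0.0, 0.0, 0.001, 0.001, -0.001], 'joint_torque': [-0.0, -59.644, 1.608, -28.12, 0.012, 0.009, 0.0], 'eef_pos': [0.272, -0.617, 0.23], 'tool_rot': [-0.001, 0.979, 0.206, -0.0], 'contact_force': [-0.285, -0.322, -0.348], 'torque': [-0.009, -0.027, -0.019], 'grasp_force': 0.0, 'gripper_width': 0.999}
top [[427.18954863891094, 0.0, 258.7025841133699], [0.0, 427.18954863891094, 187.65559900371946], [0.0, 0.0, 1.0]] [-0.14798865  0.          0.          0.          0.        ] [[0.0051, -1.0, -0.007], [-0.9806, -0.0037, -0.1962], [0.1962, 0.0078, -0.9805]] [-0.14961052  0.57722401  1.19067592] [ 0.33315695 -0.15682695  1.27972331]
side [[388.8976810785127, 0.0, 252.76419339941475], [0.0, 388.8976810785127, 197.32510613467213], [0.0, 0.0, 1.0]] [-0.05142026  0.          0.          0.          0.        ] [[-0.8665, -0.4988, -0.0198], [-0.2572, 0.4801, -0.8387], [0.4279, -0.7216, -0.5442]] [0.4147735  0.32277014 0.76874758] [0.11345543 0.60668376 0.69731854]
```

View pics/top0b.png

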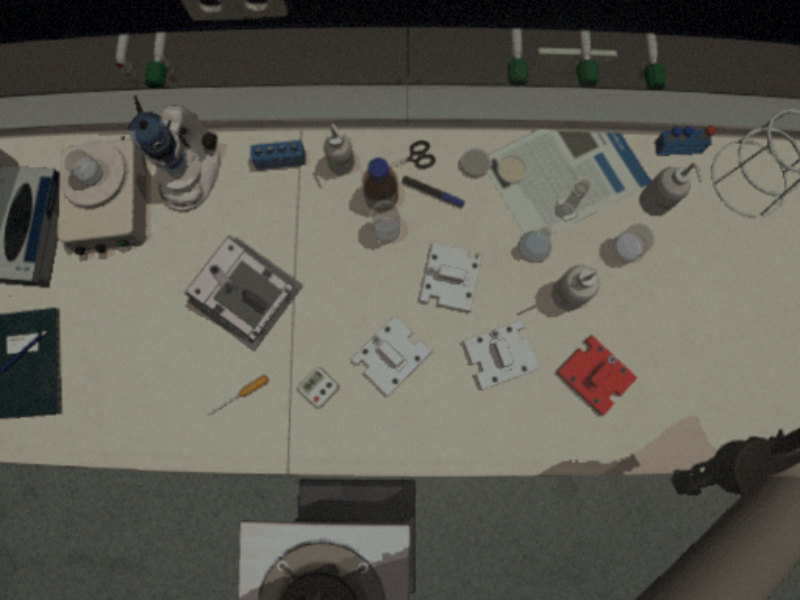

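View pics/side0b.png

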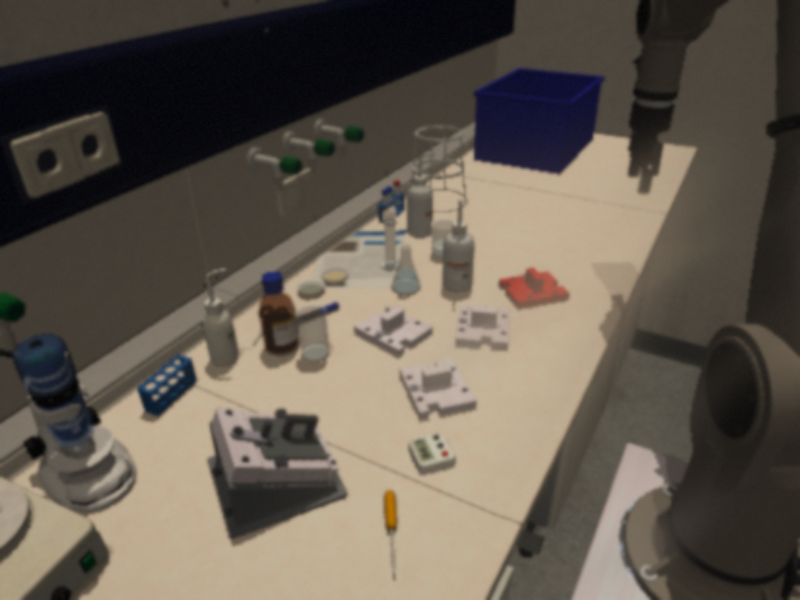

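The two views show the stand at about (243,292) in the top view. The white halves are at (450,276), (391,356) and (500,354), the red look-alike is at (597,375), the timer at (318,387) and the driver at (240,395). Next I enlarge the stand and all three halves in one crop.

Run:
```python
import cv2,numpy as np
a=cv2.imread("pics/top0.png")
def crop(cx,cy,w,h,s): 
    x0,y0=int(cx-w/2),int(cy-h/2);return cv2.resize(a[y0:y0+h,x0:x0+w],None,fx=s,fy=s,interpolation=cv2.INTER_CUBIC),(x0,y0)
P=[(155,187),(288,177),(250,228),(320,227)]
t=[]
for i,p in enumerate(P):
    w,h,s=(80,75,5)if i==0 else(64,60,6.25)
    c,o=crop(*p,w,h,s);c=cv2.resize(c,(400,300));c=cv2.convertScaleAbs(c,alpha=1.2);print(i,o,s);t.append(c)
cv2.imwrite("pics/mos.png",np.vstack([np.hstack(t[:2]),np.hstack(t[2:])]))
```

```text
0 (115, 149) 5
1 (256, 147) 6.25
2 (218, 198) 6.25
3 (288, 197) 6.25
```

View pics/mos.png

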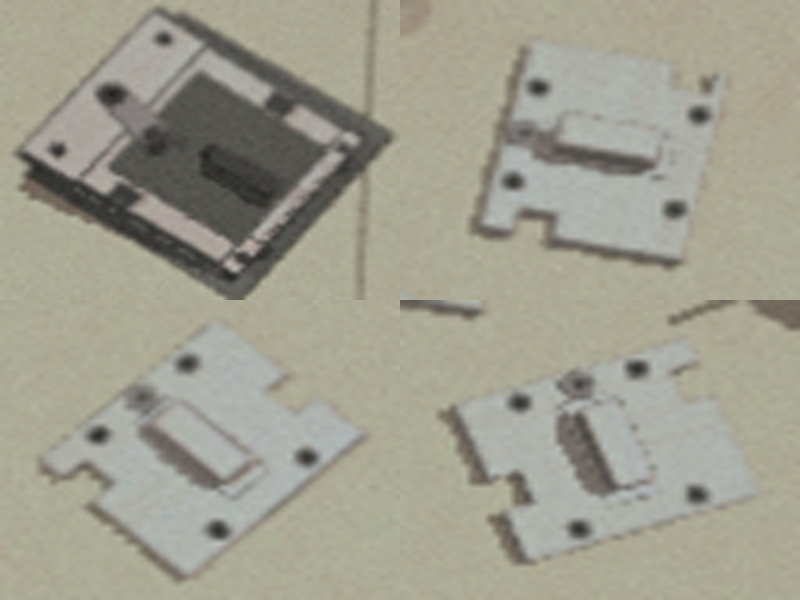

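The stand's +x runs to the upper left, so the left lug is at mosaic (125,193), near the rail, and the right lug at (282,103).

The candidates, with +x towards each pouring bush:
- **Top-view (450,276):** +y notch at +24, −y notch at about −32, so half_c.
- **Top-view (391,356):** +y notch at about +25, −y notch at about −6, so half_a. This one matches the lugs.
- **Top-view (500,354):** +y notch at about −6, −y notch near the +x end, so half_b.

The crop confirms (391,356) as the half to use. Next I fit its pose and the stand's.

```bash
cat > h.py <<'E'
import numpy as np,cv2,pickle
from scipy.optimize import least_squares
from scipy.spatial.transform import Rotation as R
def proj(c,X):
    p,_=cv2.projectPoints(np.asarray(X,float).reshape(-1,3),cv2.Rodrigues(c["R"])[0],c["t"],c["K"],c["dist"]);return p[:,0]
def Rst(yaw): return R.from_euler('z',yaw)*R.from_euler('y',-25,degrees=True)
def st(p,L): return np.array([p[0],p[1],.070])+Rst(p[2]).apply(np.asarray(L,float).reshape(-1,3)*1e-3)
def half(p,L): return np.array([p[0],p[1],0])+R.from_euler('z',p[2]).apply(np.asarray(L,float).reshape(-1,3)*1e-3)
def lines(im,c,f,p,segs,s,o,col):
    for a,b in segs:
        q=(proj(c,f(p,[a,b]))-o)*s; cv2.line(im,*[tuple(int(v) for v in r) for r in q],col,1)
def box(x0,x1,y0,y1,z0,z1):
    r=[]
    for z in(z0,z1):
        k=[(x0,y0,z),(x1,y0,z),(x1,y1,z),(x0,y1,z)];r+=[(k[i],k[(i+1)%4])for i in range(4)]
    return r
def tabp(a,rad=37,z=36.5): return [74-rad*np.cos(a),-rad*np.sin(a),z]
E
cat > fit.py <<'E'
from h import *
c=pickle.load(open("pics/top0.pkl","rb"));cs=pickle.load(open("pics/side0.pkl","rb"))
m=np.array([[215,320],[370,435],[180,578],[42,465]]);px=np.array([218,198])+(m-[0,300])/6.25
L=[[50,-60,18],[-50,-60,18],[-50,60,18],[50,60,18]]
f=lambda p:(proj(c,half(p,L))-px).ravel()
h=least_squares(f,[.45,-.1,.8]);print("half",h.x.round(4),h.fun.round(1))
m=np.array([[280,100],[125,192],[153,133],[113,92]]);px2=np.array([115,149])+m/5
L2=[[-8,-52,14],[24,52,14],tabp(0),[74,0,11.5]]
g=lambda p:(proj(c,st(p,L2))-px2).ravel()
s=least_squares(g,[.55,.15,1]);print("st",s.x.round(4),s.fun.round(1))
np.save("p.npy",[h.x,s.x])
S=box(-50,50,-60,60,0,0)+box(52,90,-60,60,5,5)+box(16,32,47,59,0,14)+box(-16,0,-59,-47,0,14)+box(-38.5,7.5,-6,6,31,43)+box(-51.5,44.5,-44,44,5,5)
H=box(-50,50,-60,60,0,18)+box(-25,25,-10,10,18,50)
t=[]
for n,k,ro in(("top",c,[(115,149),(218,198)]),("side",cs,[(130,245),(250,215)])):
    im=cv2.imread(f"pics/{n}0.png")
    for (o,F,p,sg) in((ro[0],st,s.x,S),(ro[1],half,h.x,H)):
        w,hh,z=(100,75,4)if n=="side" or F is st else(64,48,6.25)
        q=cv2.resize(im[o[1]:o[1]+hh,o[0]:o[0]+w],(400,300),interpolation=cv2.INTER_CUBIC)
        lines(q,k,F,p,sg,z,np.array(o),(0,0,255));t.append(q)
cv2.imwrite("pics/fit.png",np.vstack([np.hstack(t[:2]),np.hstack(t[2:])]))
E
python3 fit.py
```

```text
half [ 0.4823 -0.1223  0.7733] [ 0.8 -5.2 -0.7  0.2  0.5  5.5 -0.7 -0.7]
st [0.5929 0.1518 0.9264] [-0.5  0.4 -0.9  3.2  2.1 -1.7 -0.8 -1.9]
```

View pics/fit.png

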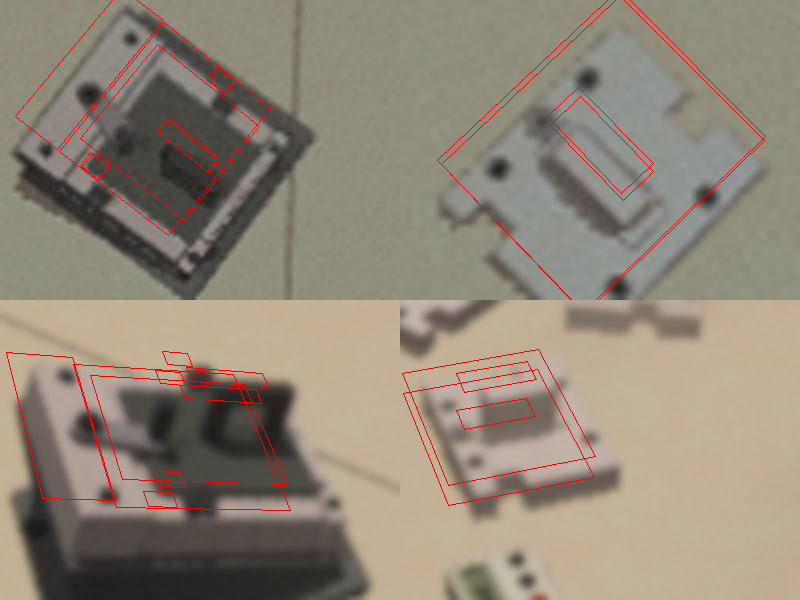

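The overlay is off because my mosaic squeezed v: its scale was 4 and 5, not 5 and 6.25. The edge ratios used for identification don't change under that. Refit with the right scales.

```bash
sed -i 's|(m-\[0,300\])/6.25|(m-[0,300])/[6.25,5]|; s|+m/5|+m/[5,4]|; s|fit.png|fit2.png|' fit.py; python3 fit.py
```

```text
half [ 0.4643 -0.1224  0.7952] [ 0.2 -0.1 -0.7  0.3  1.1  0.6 -0.7 -0.7]
st [0.5746 0.1502 0.9633] [-0.6  1.1 -0.3  0.4  2.1 -1.8 -1.2  0.3]
```

View pics/fit2.png

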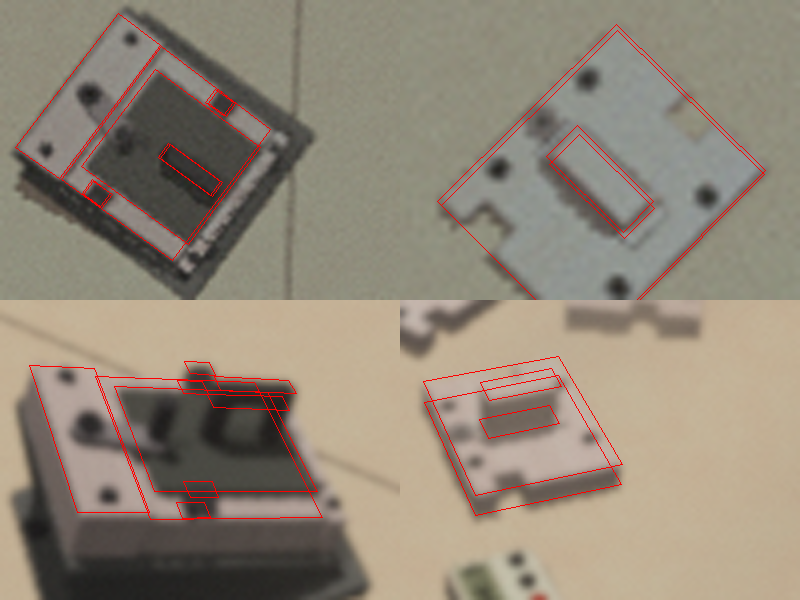

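The fit is good in both views to about a pixel, but the tab isn't exactly at 0. I refit the stand without the post, solve for the tab angle, and plan the approach.

```bash
cat >> h.py <<'E'
# tool pose (pos, rot) for an object frame: tool x = obj x, tool z = -obj z
FL=R.from_matrix(np.diag([1.,-1,-1]))
def state():
    from station import bot
    o=bot.get_obs();q=o["tool_rot"];return o,np.array(o["eef_pos"]),R.from_quat([q[1],q[2],q[3],q[0]])
def row(p0,r0,p,r):
    s=r0.inv().apply(np.asarray(p).ravel()-p0)/.5;w=(r0.inv()*r).as_rotvec()/np.pi
    return np.r_[s,w].round(4)
P=lambda:np.load("p.npy")
E
cat > fit3.py <<'E'
from h import *
c=pickle.load(open("pics/top0.pkl","rb"))
O=np.array([115,149])
px=O+np.array([[280,100],[125,192],[113,92]])/[5,4]; px=np.vstack([px,O+np.array([[122,11],[15,150]])/4,O+np.array([[220,101],[97,194],[89,93]])/4])
L=[[-8,-53,14],[24,53,14],[74,0,11.5],[90,-60,5],[90,60,5],[-8,-53,14],[24,53,14],[74,0,11.5]]
s=least_squares(lambda p:(proj(c,st(p,L))-px).ravel(),[.57,.15,.96],loss="soft_l1");print(s.x.round(4),(proj(c,st(s.x,L))-px).round(1).tolist())
pp=O+np.array([123,133])/4
a=least_squares(lambda a:(proj(c,st(s.x,tabp(a[0])))-pp).ravel(),[0.]);print("tab",a.x,a.fun)
h=P();h[1]=s.x;np.save("p.npy",h)
o,p0,r0=state();rt=Rst(s.x[2])*FL
for z in(90,15):
    t=tabp(a.x[0],z=z);print(t,st(s.x,t),row(p0,r0,st(s.x,t),rt))
E
python3 fit3.py
```

```text
[0.5756 0.1491 0.9658] [[-0.1, 0.4], [-0.1, 0.4], [-0.8, 0.0], [-0.7, 0.2], [0.6, -1.0], [0.9, 0.1], [0.7, -0.1], [-0.4, -0.2]]
tab [-0.24138231] [0.14036073 0.17136398]
[np.float64(38.07268669739278), np.float64(8.844668385886646), 90] [[0.56634411 0.15122567 0.16765791]] [ 1.1585 -1.169   0.1274  0.0377  0.1352 -0.1727]
[np.float64(38.07268669739278), np.float64(8.844668385886646), 15] [[0.58437288 0.17729525 0.09968483]] [ 1.2126 -1.202   0.2634  0.0377  0.1352 -0.1727]
```

```bash
R="0.9 -0.9 -0.1 0.038 0.135 -0.173 0.5"; python3 -m crank '0.9 -0.9 -0.1 0.038 0.135 -0.173 0.5;0.9 -0.9 -0.1 0.038 0.135 -0.173 0.5;0.9 -0.9 -0.1 0.038 0.135 -0.173 0.5;0.9 -0.9 -0.1 0.038 0.135 -0.173 0.5;0.9 -0.9 -0.1 0.038 0.135 -0.173 0.5;0.9 -0.9 -0.1 0.038 0.135 -0.173 0.5;0.9 -0.9 -0.1 0.038 0.135 -0.173 0.5;0.9 -0.9 -0.1 0.038 0.135 -0.173 0.5;0.9 -0.9 -0.1 0.038 0.135 -0.173 0.5;0.9 -0.9 -0.1 0.038 0.135 -0.173 0.5;0.9 -0.9 -0.1 0.038 0.135 -0.173 0.5;0.9 -0.9 -0.1 0.038 0.135 -0.173 0.5;0.9 -0.9 -0.1 0.038 0.135 -0.173 0.5;0.9 -0.9 -0.1 0.038 0.135 -0.173 0.5;0.9 -0.9 -0.1 0.038 0.135 -0.173 0.5' 30
cat > go.py <<'E'
import sys
from h import *
# go.py frame(st|half|world yaw) x y z [mm] ... : rows to targets, plus where the tool is now
h=P();o,p0,r0=state();f=sys.argv[1]
F,p,rt=(st,h[1],Rst(h[1][2])*FL) if f=="st" else (half,h[0],R.from_euler('z',h[0][2])*FL)
L=(Rst(p[2]) if f=="st" else R.from_euler('z',p[2])).inv().apply(p0-F(p,[0,0,0])[0])*1e3
print("t",round(o["t"],2),"now",L.round(1),"F",np.round(o["contact_force"],1),"w",round(o["gripper_width"],3),round(o["grasp_force"],1))
a=np.array(sys.argv[2:],float).reshape(-1,3)
for x in a: print(x,row(p0,r0,F(p,x),rt))
E
python3 go.py st 38.1 8.8 90 38.1 8.8 15
```

```text
t: 1.6
eef_pos: [0.5022, -0.0239, 0.2811]
tool_rot: [-0.1, 0.864, 0.455, 0.191]
contact_force: [0.1, 0.5, -0.5]
gripper_width: 0.503
grasp_force: 0.0
t 1.6 now [-77.5 -38.  269.1] F [ 0.1  0.5 -0.5] w 0.503 0.0
[38.1  8.8 90. ] [ 2.322e-01 -9.250e-02  3.578e-01 -3.000e-04  5.000e-04  1.100e-03]
[38.1  8.8 15. ] [ 2.325e-01 -9.240e-02  5.078e-01 -3.000e-04  5.000e-04  1.100e-03]
```

```bash
python3 -m crank '0.232 -0.092 0.35 0 0 0 0.5;0.232 -0.092 0.35 0 0 0 0.5;0.232 -0.092 0.35 0 0 0 0.5;0.232 -0.092 0.35 0 0 0 0.5;0.232 -0.092 0.35 0 0 0 0.5;0.232 -0.092 0.35 0 0 0 0.5;0.232 -0.092 0.4 0 0 0 0.5;0.232 -0.092 0.44 0 0 0 0.5;0.232 -0.092 0.475 0 0 0 0.5;0.232 -0.092 0.505 0 0 0 0.5;0.232 -0.092 0.505 0 0 0 0.5;0.232 -0.092 0.505 0 0 0 1;0.232 -0.092 0.505 0 0 0 1;0.232 -0.092 0.505 0 0 0 1;0.232 -0.092 0.505 0 0 0 1;0.232 -0.092 0.505 0 0 0 1' 25
python3 go.py st $(python3 -c "
from h import *
for a in (-.24,-.5,-.75,-1.,-1.25,-1.5): print(*np.round(tabp(a,z=16),2))")
```

```text
t: 3.2
eef_pos: [0.5852, 0.1749, 0.1017]
tool_rot: [-0.1, 0.865, 0.454, 0.191]
contact_force: [-3.8, -4.3, 6.6]
gripper_width: 0.126
grasp_force: 24.9
t 3.2 now [37.6  6.8 17.5] F [-3.8 -4.3  6.6] w 0.126 24.9
[38.06  8.79 16.  ] [ 0.001  -0.0039  0.003   0.0004  0.0004  0.0004]
[41.53 17.74 16.  ] [ 0.0079 -0.0218  0.003   0.0004  0.0004  0.0004]
[46.93 25.22 16.  ] [ 0.0187 -0.0368  0.0029  0.0004  0.0004  0.0004]
[54.01 31.13 16.  ] [ 0.0329 -0.0486  0.0029  0.0004  0.0004  0.0004]
[62.33 35.11 16.  ] [ 0.0496 -0.0565  0.0029  0.0004  0.0004  0.0004]
[71.38 36.91 16.  ] [ 0.0677 -0.0601  0.0028  0.0004  0.0004  0.0004]
```

```bash
python3 -m crank '0 0 -0.006 0 0 0 1;0.003 -0.01 -0.006 0 0 0 1;0.008 -0.021 -0.006 0 0 0 1;0.013 -0.03 -0.006 0 0 0 1;0.019 -0.037 -0.006 0 0 0 1;0.026 -0.043 -0.006 0 0 0 1;0.033 -0.049 -0.006 0 0 0 1;0.041 -0.053 -0.006 0 0 0 1;0.05 -0.057 -0.006 0 0 0 1;0.059 -0.059 -0.006 0 0 0 1;0.068 -0.06 -0.006 0 0 0 1;0.074 -0.06 -0.006 0 0 0 1;0.074 -0.06 -0.006 0 0 0 1' 25
python3 go.py st 70 37 60
```

```text
t: 4.5
eef_pos: [0.58, 0.2194, 0.1202]
tool_rot: [-0.099, 0.864, 0.454, 0.192]
contact_force: [6.4, -1.9, -10.5]
gripper_width: 0.123
grasp_force: 24.4
t 4.5 now [75.9 36.4 20. ] F [  6.4  -1.9 -10.5] w 0.123 24.4
[70. 37. 60.] [-0.0117 -0.001  -0.08    0.0007 -0.0001  0.0005]
```

```bash
python3 -m crank '0 0 0 0 0 0 0.6;0 0 0 0 0 0 0.6;0 0 0 0 0 0 0.6;0 0 -0.08 0 0 0 0.6;0 0 -0.16 0 0 0 0.6;-0.09 0.04 -0.18 0 0 0 0.6;-0.183 0.073 -0.18 0 0 0 0.6;-0.183 0.073 -0.18 0 0 0 0.6;-0.183 0.073 -0.18 0 0 0 0.6' 30
python3 go.py st -15.5 0 18
python3 - <<'E'
from h import *
from station import eyes
t=[]
for n,o in(("top",(105,139)),("side",(120,240))):
    k=eyes.read_camera(n);pickle.dump(k,open(f"pics/{n}1.pkl","wb"));im=cv2.cvtColor(k["image"],cv2.COLOR_RGB2BGR);t.append(cv2.resize(im[o[1]:o[1]+90,o[0]:o[0]+90],(400,400),interpolation=cv2.INTER_CUBIC))
cv2.imwrite("pics/v1.png",np.hstack(t))
E
```

```text
t: 5.4
eef_pos: [0.5399, 0.0979, 0.1625]
tool_rot: [-0.1, 0.865, 0.453, 0.191]
contact_force: [-0.1, 0.4, 0.6]
gripper_width: 0.398
grasp_force: 0.0
t 5.4 now [-17.5   0.3 110.2] F [-0.1  0.4  0.6] w 0.398 0.0
[-15.5   0.   18. ] [ 0.0042  0.0004  0.1845  0.0003  0.0004 -0.0004]
```

View pics/v1.png

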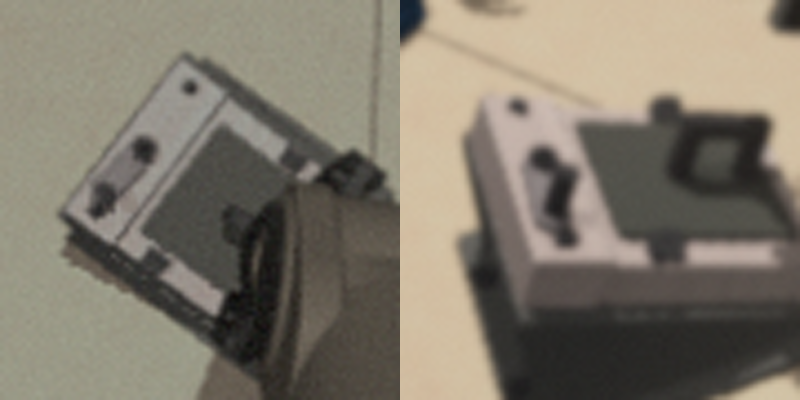

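The tab now lies sideways on the rail, from (145,150) to (100,200) in the left tile. The fingers straddle the cover handle. Next I go down, grip and lift square off the face.

```bash
python3 -m crank '0.004 0 0.08 0 0 0 0.5;0.004 0 0.14 0 0 0 0.5;0.004 0 0.17 0 0 0 0.5;0.004 0 0.182 0 0 0 0.5;0.004 0 0.182 0 0 0 0.5;0.004 0 0.182 0 0 0 1;0.004 0 0.182 0 0 0 1;0.004 0 0.182 0 0 0 1;0.004 0 0.182 0 0 0 1;0.004 0 0.182 0 0 0 1' 50
python3 go.py st -15.5 0 18
```

```text
t: 6.5
eef_pos: [0.5634, 0.1315, 0.0821]
tool_rot: [-0.099, 0.865, 0.454, 0.192]
contact_force: [-2.5, -2.0, 7.6]
gripper_width: 0.128
grasp_force: 49.4
t 6.5 now [-14.3   0.   20. ] F [-2.5 -2.   7.6] w 0.128 49.4
[-15.5   0.   18. ] [-0.0024  0.0001  0.004   0.0006  0.0001  0.0004]
```

```bash
python3 -m crank '0 0 -0.02 0 0 0 1;0 0 -0.06 0 0 0 1;0 0 -0.12 0 0 0 1;0 0 -0.2 0 0 0 1;0 0 -0.25 0 0 0 1;0 0 -0.25 0 0 0 1' 50
cat > gw.py <<'E'
import sys
from h import *
# gw.py x y yaw z(mm)...: tool straight down at world x,y
x,y,w=map(float,sys.argv[1:4]);o,p0,r0=state();rt=R.from_euler('z',w)*FL
print("t",round(o["t"],2),p0.round(4),"F",np.round(o["contact_force"],1),"w",round(o["gripper_width"],3),round(o["grasp_force"],1))
for z in sys.argv[4:]: print(z,row(p0,r0,[x,y,float(z)*1e-3],rt))
E
python3 gw.py .5 .36 .9658 120 40 23
```

```text
t: 7.1
eef_pos: [0.5341, 0.0869, 0.1976]
tool_rot: [-0.098, 0.865, 0.453, 0.193]
contact_force: [0.3, -1.0, -1.2]
gripper_width: 0.13
grasp_force: 49.1
t 7.1 [0.5341 0.0869 0.1976] F [ 0.3 -1.  -1.2] w 0.13 49.1
120 [ 3.069e-01 -3.684e-01  3.118e-01  2.200e-03 -1.389e-01 -1.000e-04]
40 [ 2.392e-01 -3.695e-01  4.568e-01  2.200e-03 -1.389e-01 -1.000e-04]
23 [ 2.249e-01 -3.697e-01  4.876e-01  2.200e-03 -1.389e-01 -1.000e-04]
```

```bash
python3 -m crank '0.375 -0.368 0.167 0.002 -0.139 0 1;0.375 -0.368 0.167 0.002 -0.139 0 1;0.375 -0.368 0.167 0.002 -0.139 0 1;0.375 -0.368 0.167 0.002 -0.139 0 1;0.375 -0.368 0.167 0.002 -0.139 0 1;0.375 -0.368 0.167 0.002 -0.139 0 1;0.375 -0.368 0.167 0.002 -0.139 0 1;0.375 -0.368 0.167 0.002 -0.139 0 1;0.307 -0.368 0.312 0.002 -0.139 0 1;0.307 -0.368 0.312 0.002 -0.139 0 1;0.239 -0.369 0.457 0.002 -0.139 0 1;0.239 -0.369 0.457 0.002 -0.139 0 1;0.239 -0.369 0.457 0.002 -0.139 0 1' 50
python3 gw.py .5 .36 .9658 40 24 22
```

```text
t: 8.4
eef_pos: [0.4948, 0.357, 0.0322]
tool_rot: [-0.0, 0.885, 0.465, -0.007]
contact_force: [-0.6, -0.5, -0.9]
gripper_width: 0.131
grasp_force: 49.0
t 8.4 [0.4948 0.357  0.0322] F [-0.6 -0.5 -0.9] w 0.131 49.0
40 [ 0.0107  0.0049 -0.0158 -0.0023  0.0038  0.0003]
24 [ 0.011   0.0052  0.0162 -0.0023  0.0038  0.0003]
22 [ 0.0111  0.0052  0.0202 -0.0023  0.0038  0.0003]
```

```bash
python3 -m crank '0 0 0 -0.002 0.004 0 1;0 0 0 -0.002 0.004 0 1' 50; python3 gw.py .5 .36 .9658 22
```

```text
t: 8.6
eef_pos: [0.4984, 0.3622, 0.0393]
tool_rot: [-0.002, 0.885, 0.465, 0.007]
contact_force: [-0.4, -0.3, -1.9]
gripper_width: 0.127
grasp_force: 49.0
t 8.6 [0.4984 0.3622 0.0393] F [-0.4 -0.3 -1.9] w 0.127 49.0
22 [-0.0022  0.0051  0.0345  0.0007 -0.0045  0.0006]
```

```bash
python3 -m crank '0 0 0.01 0 -0.003 0 1;0 0 0.018 0 -0.003 0 1;0 0 0.025 0 -0.003 0 1;0 0 0.03 0 -0.003 0 1;0 0 0.034 0 -0.003 0 1;0 0 0.034 0 -0.003 0 1;0 0 0.034 0 -0.003 0 1' 50; python3 gw.py .5 .36 .9658 20
```

```text
t: 9.3
eef_pos: [0.4973, 0.3621, 0.0202]
tool_rot: [0.0, 0.885, 0.465, 0.001]
contact_force: [-0.4, -0.6, -0.9]
gripper_width: 0.129
grasp_force: 49.1
t 9.3 [0.4973 0.3621 0.0202] F [-0.4 -0.6 -0.9] w 0.129 49.1
20 [-0.0004  0.0068  0.0004  0.0003 -0.0005  0.0008]
```

```bash
python3 -m crank '0 0 0.002 0 0 0 1;0 0 0.004 0 0 0 1;0 0 0.004 0 0 0 1;0 0 0.004 0 0 0 1' 50; python3 gw.py .5 .36 .9658 20
```

```text
t: 9.7
eef_pos: [0.4975, 0.3622, 0.0196]
tool_rot: [0.0, 0.885, 0.465, 0.001]
contact_force: [-3.1, -2.8, 10.4]
gripper_width: 0.128
grasp_force: 50.7
t 9.7 [0.4975 0.3622 0.0196] F [-3.1 -2.8 10.4] w 0.128 50.7
20 [-0.0008  0.0066 -0.0007  0.0005 -0.0006  0.0007]
```

```bash
python3 -m crank '0 0 -0.003 0 0 0 0.6;0 0 -0.003 0 0 0 0.6;0 0 -0.003 0 0 0 0.6;0 0 -0.05 0 0 0 0.6;0 0 -0.15 0 0 0 0.6;0 0 -0.25 0 0 0 0.6;0 0 -0.35 0 0 0 0.6;0 0 -0.45 0 0 0 0.6;0 0 -0.45 0 0 0 0.6' 50; python3 gw.py .4643 -.1224 .7952 200 100 22
```

```text
t: 10.6
eef_pos: [0.4998, 0.3651, 0.2512]
tool_rot: [-0.001, 0.885, 0.465, 0.007]
contact_force: [0.1, 0.8, 1.5]
gripper_width: 0.4
grasp_force: 0.0
t 10.6 [0.4998 0.3651 0.2512] F [0.1 0.8 1.5] w 0.4 0.0
200 [-0.8447  0.4938  0.0928  0.0011 -0.0046  0.055 ]
100 [-0.8476  0.4928  0.2928  0.0011 -0.0046  0.055 ]
22 [-0.8498  0.4921  0.4488  0.0011 -0.0046  0.055 ]
```

```bash
python3 -m crank '-0.845 0.494 0.05 0.001 -0.003 0.055 0.6;-0.845 0.494 0.05 0.001 -0.003 0.055 0.6;-0.845 0.494 0.05 0.001 -0.003 0.055 0.6;-0.845 0.494 0.05 0.001 -0.003 0.055 0.6;-0.845 0.494 0.05 0.001 -0.003 0.055 0.6;-0.845 0.494 0.05 0.001 -0.003 0.055 0.6;-0.845 0.494 0.05 0.001 -0.003 0.055 0.6;-0.845 0.494 0.05 0.001 -0.003 0.055 0.6;-0.845 0.494 0.09 0.001 -0.003 0.055 0.6;-0.845 0.494 0.19 0.001 -0.003 0.055 0.6;-0.847 0.493 0.29 0.001 -0.003 0.055 0.6;-0.847 0.493 0.29 0.001 -0.003 0.055 0.6;-0.847 0.493 0.29 0.001 -0.003 0.055 0.6;-0.847 0.493 0.29 0.001 -0.003 0.055 0.6' 50; python3 gw.py .4643 -.1224 .7952 22
cat > look.py <<'E'
import sys
from h import *
from station import eyes
# look.py tag: stand + half, overlay of fitted models, both views
tag=sys.argv[1];h=P();t=[]
S=box(-50,50,-60,60,0,0)+box(52,90,-60,60,5,5)+box(19,29,50,56,14,14)+box(-13,-3,-56,-50,14,14)
H=box(-50,50,-60,60,0,18)+box(-25,25,-10,10,18,50)
for n,ro in(("top",[(115,149),(215,195)]),("side",[(125,250),(240,210)])):
    k=eyes.read_camera(n);pickle.dump(k,open(f"pics/{n}{tag}.pkl","wb"));im=cv2.cvtColor(k["image"],cv2.COLOR_RGB2BGR)
    for o,F,p,sg in((ro[0],st,h[1],S),(ro[1],half,h[0],H)):
        q=cv2.resize(im[o[1]:o[1]+60,o[0]:o[0]+80],(400,300),interpolation=cv2.INTER_CUBIC)
        if F is st and n=="top" or F is half: lines(q,k,F,p,sg,5,np.array(o)-.4,(0,0,255))
        else: lines(q,k,F,p,sg,5,np.array(o)-.4,(0,0,255))
        t.append(q)
cv2.imwrite(f"pics/l{tag}.png",np.vstack([np.hstack(t[:2]),np.hstack(t[2:])]))
E
python3 look.py 2
```

```text
t: 12.0
eef_pos: [0.4605, -0.1262, 0.098]
tool_rot: [0.001, 0.922, 0.388, -0.004]
contact_force: [0.0, -0.2, -0.5]
gripper_width: 0.399
grasp_force: 0.0
t 12.0 [ 0.4605 -0.1262  0.098 ] F [ 0.  -0.2 -0.5] w 0.399 0.0
22 [ 0.012   0.0003  0.1519 -0.0007  0.0025  0.0002]
```

View pics/l2.png

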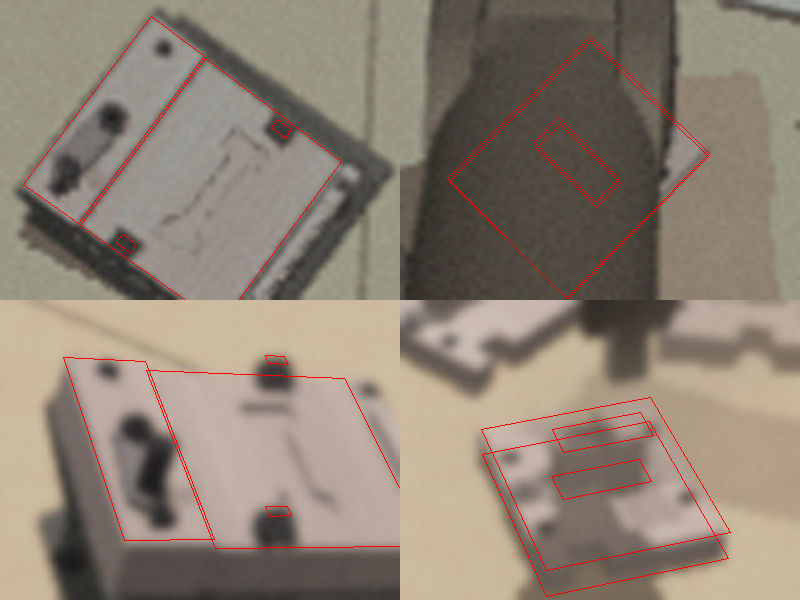

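The cover is off and the bare face shows both lugs, at display (282,128) and (126,242) in the top tile and (275,375) and (277,525) in the side tile. The side view hints at a 1–2 px offset, so I refine the stand pose from the lug silhouettes in both views.

```bash
cat > lug.py <<'E'
from h import *
def lugpts(x,y): return [(x+a,y+b,z) for z,d in((0,0),(8,0),(14,3)) for a in(-8+d,8-d) for b in(-6+d,6-d)]
def cen(poly): m=cv2.moments(cv2.convexHull(poly.astype(np.float32)));return np.array([m["m10"],m["m01"]])/m["m00"],m["m00"]
LG=[(24,53),(-8,-53)];h=P();C=[pickle.load(open(f"pics/{n}2.pkl","rb")) for n in("top","side")];M=[]
for c in C:
    g=cv2.GaussianBlur(c["image"].mean(2).astype(np.float32),(0,0),.5)
    for l in LG:
        q,ar=cen(proj(c,st(h[1],lugpts(*l))));x,y=q.round().astype(int)
        r=6;w=g[y-r:y+r+1,x-r:x+r+1];hi=np.percentile(w,75);lo=w.min()
        m=(w<(hi+lo)/2).astype(np.uint8);n,lab,stt,ce=cv2.connectedComponentsWithStats(m)
        i=lab[r,r] or 1+stt[1:,4].argmax();wt=np.clip(hi-w,0,None)*cv2.dilate((lab==i).astype(np.uint8),np.ones((2,2)));wt=wt*(lab==i)
        yy,xx=np.mgrid[-r:r+1,-r:r+1];M.append([x+(wt*xx).sum()/wt.sum(),y+(wt*yy).sum()/wt.sum()]);print(q.round(1),np.round(M[-1],1),"area",round(ar,1),stt[i,4])
M=np.array(M)
def res(p,k=(0,1)): return np.array([cen(proj(C[j],st(p,lugpts(*l))))[0]-M[2*j+i] for j in k for i,l in enumerate(LG)]).ravel()
for k in((0,),(1,),(0,1)):
    s=least_squares(res,h[1],kwargs=dict(k=k));print(k,s.x.round(4),s.fun.round(2))
E
python3 lug.py
```

```text
[139.6 197.1] [137.8 199.7] area 24.9 65
[170.4 174.3] [171.7 172.3] area 24.7 69
[179. 295.] [179.5 297. ] area 65.5 83
[178.8 264.5] [179.4 264.7] area 52.0 39
(0,) [0.5748 0.1491 0.9649] [ 1.82 -2.37 -1.31  2.3 ]
(1,) [0.572  0.1516 0.9658] [ 0.14 -0.5  -0.09  0.99]
(0, 1) [0.5734 0.1504 0.9525] [ 1.23 -2.1  -1.62  2.91 -0.38 -1.09  0.07  0.42]
```

```bash
cat > edge.py <<'E'
from h import *
from scipy.ndimage import map_coordinates
import itertools
h=P();C=[pickle.load(open(f"pics/{n}2.pkl","rb")) for n in("top","side")]
common=[((90,-60,5),(90,60,5)),((90,60,5),(52,60,5)),((90,-60,5),(52,-60,5)),((50,60,0),(34,60,0)),((14,60,0),(-50,60,0)),((50,-60,0),(2,-60,0)),((-18,-60,0),(-50,-60,0))]
for x,y in((24,53),(-8,-53)): 
    s=np.sign(y); common+=[((x-8,y-s*6,0),(x+8,y-s*6,0)),((x-8,y-6,0),(x-8,y+6,0)),((x+8,y-6,0),(x+8,y+6,0))]
X=np.vstack([np.linspace(a,b,24) for a,b in common])
G=[]
for c in C:
    g=cv2.GaussianBlur(c["image"].astype(np.float32).mean(2),(0,0),.9);gx=cv2.Sobel(g,5,1,0);gy=cv2.Sobel(g,5,0,1);m=np.hypot(gx,gy);G.append(np.minimum(m,np.percentile(m,97)))
def sc(p,k): return sum(map_coordinates(G[j],proj(C[j],st(p,X)).T[::-1],order=1).mean()/G[j].max() for j in k)
d=np.arange(-.008,.0081,.001);a=np.radians([-2,-1,0,1,2])
for k in((0,),(1,),(0,1)):
    best=sorted(((sc(h[1]+[i,j,w],k),i,j,w) for i in d for j in d for w in a),reverse=True)[:1]
    from scipy.optimize import minimize
    r=minimize(lambda p:-sc(h[1]+p*[1e-3,1e-3,1e-2],k),np.array(best[0][1:])/[1e-3,1e-3,1e-2],method="Nelder-Mead")
    print(k,(h[1]+r.x*[1e-3,1e-3,1e-2]).round(4),round(-r.fun,3),"start",round(sc(h[1],k),3))
E
python3 edge.py
```

```text
(0,) [0.5743 0.148  0.9657] 0.907 start 0.893
(1,) [0.5738 0.1486 0.9706] 0.759 start 0.735
(0, 1) [0.5742 0.1483 0.9658] 1.663 start 1.628
```

```bash
sed -e 's/}2.pkl/}0.pkl/' -e 's/st(p,X)/half(p,X)/' -e 's/h\[1\]/h[0]/g' edge.py > edgeh.py
python3 - <<'E'
s=open("edgeh.py").read().split("\n")
i=[k for k,l in enumerate(s) if l.startswith("common=")][0];j=[k for k,l in enumerate(s) if l.startswith("X=")][0]
s[i:j]=["Z=18","common=[((50,-60,Z),(50,60,Z)),((-50,-60,Z),(-50,60,Z)),((50,60,Z),(34,60,Z)),((14,60,Z),(-50,60,Z)),((50,-60,Z),(2,-60,Z)),((-18,-60,Z),(-50,-60,Z)),((-25,-10,50),(25,-10,50)),((-25,10,50),(25,10,50)),((-25,-10,50),(-25,10,50)),((25,-10,50),(25,10,50)),((14.5,60,Z),(14.5,45,Z)),((33.5,60,Z),(33.5,45,Z)),((-17.5,-60,Z),(-17.5,-45,Z)),((1.5,-60,Z),(1.5,-45,Z))]"]
open("edgeh.py","w").write("\n".join(s))
E
python3 edgeh.py; python3 -c "
from h import *
h=P();h[1]=[.5742,.1483,.966];np.save('p.npy',h)"; python3 go.py half 0 0 22
```

```text
(0,) [ 0.4599 -0.1195  0.7952] 0.364 start 0.317
(1,) [ 0.465  -0.1224  0.774 ] 0.479 start 0.469
(0, 1) [ 0.4655 -0.1241  0.768 ] 0.816 start 0.787
t 12.1 now [-4.5 -0.7 99.2] F [ 0.4 -0.1 -0. ] w 0.4 0.0
[ 0.  0. 22.] [ 0.01   -0.0015  0.1544  0.0002  0.002   0.0004]
```

```bash
python3 -c "
from h import *
h=P();h[0]=[.465,-.123,.775];np.save('p.npy',h)"; python3 go.py half 0 0 22
```

```text
t 12.1 now [-4.6  0.1 99.2] F [ 0.4 -0.1 -0. ] w 0.4 0.0
[ 0.  0. 22.] [0.0101 0.0002 0.1544 0.0002 0.002  0.0068]
```

```bash
python3 -m crank '0.002 0 0.05 0 0 0.007 0.45;0.002 0 0.1 0 0 0.007 0.45;0.002 0 0.13 0 0 0.007 0.45;0.002 0 0.145 0 0 0.007 0.45;0.002 0 0.15 0 0 0.007 0.45;0.002 0 0.15 0 0 0.007 0.45'; python3 go.py half 0 0 22
```

```text
t: 12.7
eef_pos: [0.4613, -0.1262, 0.0236]
tool_rot: [0.001, 0.926, 0.377, -0.003]
contact_force: [0.6, 0.0, -0.4]
gripper_width: 0.552
grasp_force: 0.0
t 12.7 now [-4.8  0.3 23.6] F [ 0.6  0.  -0.4] w 0.552 0.0
[ 0.  0. 22.] [ 0.0097  0.0006  0.0032 -0.0001  0.0023 -0.0004]
```

```bash
python3 -m crank '0.009 0 0.001 0 0.0023 0 0.45;0.009 0 0.001 0 0.0023 0 0.45;0.009 0 0.001 0 0.0023 0 1;0.009 0 0.001 0 0.0023 0 1;0.009 0 0.001 0 0.0023 0 1;0.009 0 0.001 0 0.0023 0 1;0.009 0 0.001 0 0.0023 0 1' 90; python3 go.py half 0 0 22
```

```text
t: 13.4
eef_pos: [0.4647, -0.1236, 0.0231]
tool_rot: [0.0, 0.926, 0.377, 0.0]
contact_force: [0.3, -0.6, 7.0]
gripper_width: 0.218
grasp_force: 88.7
t 13.4 now [-0.6 -0.2 23.1] F [ 0.3 -0.6  7. ] w 0.218 88.7
[ 0.  0. 22.] [ 0.0012 -0.0004  0.0022  0.0001 -0.     -0.0005]
```

```bash
python3 -m crank '0 0 -0.01 0 0 0 1;0 0 -0.05 0 0 0 1;0 0 -0.12 0 0 0 1;0 0 -0.2 0 0 0 1;0 0 -0.3 0 0 0 1;0 0 -0.4 0 0 0 1;0 0 -0.45 0 0 0 1;0 0 -0.45 0 0 0 1'; python3 go.py st 0 0 150 0 0 80 0 0 45 0 0 23
```

```text
t: 14.2
eef_pos: [0.4657, -0.1234, 0.2507]
tool_rot: [0.001, 0.926, 0.377, 0.002]
contact_force: [0.4, -0.6, -4.9]
gripper_width: 0.214
grasp_force: 88.8
t 14.2 now [-182.1  -65.2  284.3] F [ 0.4 -0.6 -4.9] w 0.214 88.8
[  0.   0. 150.] [ 0.4102 -0.2134  0.0898  0.0147  0.1377 -0.0601]
[ 0.  0. 80.] [ 0.4679 -0.2252  0.2168  0.0147  0.1377 -0.0601]
[ 0.  0. 45.] [ 0.4968 -0.2312  0.2803  0.0147  0.1377 -0.0601]
[ 0.  0. 23.] [ 0.5149 -0.2349  0.3202  0.0147  0.1377 -0.0601]
```

```bash
python3 -m crank '0.41 -0.213 0 0.0147 0.1377 -0.0601 1;0.41 -0.213 0 0.0147 0.1377 -0.0601 1;0.41 -0.213 0 0.0147 0.1377 -0.0601 1;0.41 -0.213 0.02 0.0147 0.1377 -0.0601 1;0.41 -0.213 0.05 0.0147 0.1377 -0.0601 1;0.41 -0.213 0.09 0.0147 0.1377 -0.0601 1;0.41 -0.213 0.09 0.0147 0.1377 -0.0601 1;0.439 -0.219 0.153 0.0147 0.1377 -0.0601 1;0.468 -0.225 0.217 0.0147 0.1377 -0.0601 1;0.468 -0.225 0.217 0.0147 0.1377 -0.0601 1;0.468 -0.225 0.217 0.0147 0.1377 -0.0601 1;0.468 -0.225 0.217 0.0147 0.1377 -0.0601 1'; python3 go.py st -0.6 0 45
python3 - <<'E'
from h import *
from station import eyes
h=P();o,p0,r0=state()
hand=lambda p,L: p0+r0.apply((np.asarray(L,float).reshape(-1,3)-[-.6,0,23.])*[1,-1,-1]*1e-3)
HB=box(-50,50,-60,60,0,18)+[((33.5,60,18),(33.5,45,18)),((14.5,60,18),(14.5,45,18)),((-17.5,-60,18),(-17.5,-45,18)),((1.5,-60,18),(1.5,-45,18))]
S=box(52,90,-60,60,5,5)+box(16,32,47,59,0,0)
t=[]
for n,a in(("top",(110,140)),("side",(120,230))):
    k=eyes.read_camera(n);pickle.dump(k,open(f"pics/{n}3.pkl","wb"));im=cv2.cvtColor(k["image"],cv2.COLOR_RGB2BGR)
    q=cv2.resize(im[a[1]:a[1]+90,a[0]:a[0]+80],(400,450),interpolation=cv2.INTER_CUBIC)
    lines(q,k,hand,None,HB,5,np.array(a)-.4,(0,0,255));lines(q,k,st,h[1],S,5,np.array(a)-.4,(0,200,0));t.append(q)
cv2.imwrite("pics/v3.png",np.hstack(t))
E
```

```text
t: 15.4
eef_pos: [0.5532, 0.1196, 0.1398]
tool_rot: [-0.102, 0.865, 0.452, 0.19]
contact_force: [0.5, 0.2, -4.8]
gripper_width: 0.219
grasp_force: 89.5
t 15.4 now [-2.7  1.  78.2] F [ 0.5  0.2 -4.8] w 0.219 89.5
[-0.6  0.  45. ] [ 0.0043  0.0022  0.0665 -0.0012  0.0007 -0.0011]
```

View pics/v3.png

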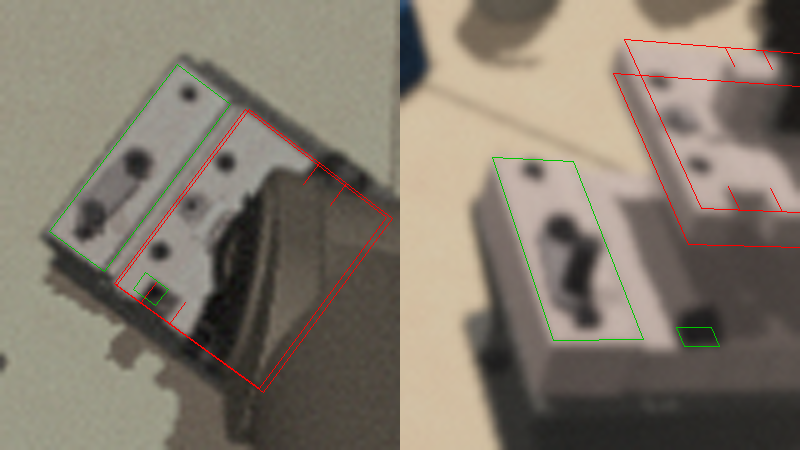

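The held half's model (red) and the stand's (green) both line up with the image to about 1 px, so I descend with the small correction.

```bash
python3 -m crank '0.004 0.002 0.03 -0.001 0 -0.001 1;0.004 0.002 0.055 -0.001 0 -0.001 1;0.004 0.002 0.066 -0.001 0 -0.001 1;0.004 0.002 0.066 -0.001 0 -0.001 1;0.004 0.002 0.066 -0.001 0 -0.001 1'; python3 go.py st -0.6 0 34
```

```text
t: 16.0
eef_pos: [0.5623, 0.1331, 0.1097]
tool_rot: [-0.101, 0.865, 0.454, 0.19]
contact_force: [1.0, -0.5, -4.2]
gripper_width: 0.221
grasp_force: 89.6
t 16.0 now [-0.7  1.1 44.2] F [ 1.  -0.5 -4.2] w 0.221 89.6
[-0.6  0.  34. ] [ 0.0002  0.0023  0.0203 -0.0008  0.0008  0.0002]
```

```bash
python3 -m crank '0 0.002 0.006 0 0 0 1;0 0.002 0.012 0 0 0 1;0 0.002 0.016 0 0 0 1;0 0.002 0.02 0 0 0 1;0 0.002 0.02 0 0 0 1'; python3 go.py st -0.6 0 28
```

```text
t: 16.5
eef_pos: [0.5654, 0.1363, 0.1003]
tool_rot: [-0.101, 0.865, 0.454, 0.19]
contact_force: [-0.3, -0.5, -3.8]
gripper_width: 0.216
grasp_force: 89.6
t 16.5 now [-0.7  0.4 33.7] F [-0.3 -0.5 -3.8] w 0.216 89.6
[-0.6  0.  28. ] [ 0.0003  0.0009  0.0115 -0.0009  0.0008  0.0003]
```

```bash
python3 -m crank '0 0.001 0.004 0 0 0 1;0 0.001 0.008 0 0 0 1;0 0.001 0.012 0 0 0 1;0 0.001 0.012 0 0 0 1'; python3 go.py st -0.6 0 25
```

```text
t: 16.9
eef_pos: [0.5672, 0.1376, 0.0946]
tool_rot: [-0.101, 0.865, 0.454, 0.19]
contact_force: [0.5, -2.4, -5.3]
gripper_width: 0.216
grasp_force: 89.5
t 16.9 now [-1.2 -0.3 27.7] F [ 0.5 -2.4 -5.3] w 0.216 89.5
[-0.6  0.  25. ] [ 0.0012 -0.0005  0.0054 -0.0008  0.001   0.0001]
```

```bash
python3 -m crank '0 0 0.002 0 0 0 1;0 0 0.004 0 0 0 1;0 0 0.006 0 0 0 1;0 0 0.007 0 0 0 1;0 0 0.007 0 0 0 1'; python3 go.py st -0.6 0 23
```

```text
t: 17.4
eef_pos: [0.568, 0.1389, 0.0917]
tool_rot: [-0.101, 0.865, 0.454, 0.19]
contact_force: [-2.2, -3.7, -6.1]
gripper_width: 0.214
grasp_force: 89.8
t 17.4 now [-1.1 -0.2 24.4] F [-2.2 -3.7 -6.1] w 0.214 89.8
[-0.6  0.  23. ] [ 0.0009 -0.0005  0.0029 -0.0008  0.0009  0.0001]
```

```bash
python3 -m crank '-0.001 0 0.002 0 0 0 1;-0.002 0 0.004 0 0 0 1;-0.002 0 0.006 0 0 0 1;-0.002 0 0.006 0 0 0 1'; python3 go.py st -0.6 0 23
```

```text
t: 17.8
eef_pos: [0.568, 0.1392, 0.0904]
tool_rot: [-0.101, 0.864, 0.454, 0.19]
contact_force: [-14.5, -10.7, 17.9]
gripper_width: 0.215
grasp_force: 93.6
t 17.8 now [-1.4 -0.1 23.1] F [-14.5 -10.7  17.9] w 0.215 93.6
[-0.6  0.  23. ] [ 0.0016 -0.0002  0.0003 -0.0007  0.0007  0.0004]
```

Normal contact of about 27 N at TCP height 23.1 mm, the same height as in the bench grasp, so it looks home. Release and back off.

```bash
python3 -m crank '0 0 -0.003 0 0 0 0.6;0 0 -0.003 0 0 0 0.6;0 0 -0.003 0 0 0 0.6;0 0 -0.003 0 0 0 0.5;0 0 -0.05 0 0 0 0.5;0 0 -0.12 0 0 0 0.5;0 0 -0.2 0 0 0 0.5;-0.05 0 -0.3 0 0 0 0.5;-0.3 0.1 -0.4 0 0 0 0.5;-0.5 0.3 -0.4 0 0 0 0.5;-0.5 0.5 -0.4 0 0 0 0.5;-0.5 0.6 -0.4 0 0 0 0.5;-0.5 0.6 -0.4 0 0 0 0.5;-0.5 0.6 -0.4 0 0 0 0.5;-0.5 0.6 -0.4 0 0 0 0.5'
python3 - <<'E'
from h import *
from station import eyes
h=P();t=[]
HB=box(-50,50,-60,60,0,18)+box(-25,25,-10,10,50,50)
for n,a in(("top",(40,140)),("side",(120,240))):
    k=eyes.read_camera(n);im=cv2.cvtColor(k["image"],cv2.COLOR_RGB2BGR)
    cv2.imwrite(f"pics/{n}4.png",im)
    w=(160,120) if n=="top" else (100,75)
    q=cv2.resize(im[a[1]:a[1]+w[1],a[0]:a[0]+w[0]],(400,300),interpolation=cv2.INTER_CUBIC);t.append(q)
    b=(115,149) if n=="top" else (125,240)
    q=cv2.resize(im[b[1]:b[1]+60,b[0]:b[0]+80],(400,300),interpolation=cv2.INTER_CUBIC);lines(q,k,st,h[1],HB,5,np.array(b)-.4,(0,0,255));t.append(q)
cv2.imwrite("pics/v4.png",np.vstack([np.hstack(t[:2]),np.hstack(t[2:])]))
E
```

```text
t: 19.3
eef_pos: [0.6203, -0.2498, 0.1693]
tool_rot: [-0.101, 0.864, 0.454, 0.19]
contact_force: [0.6, -0.6, -0.7]
gripper_width: 0.501
grasp_force: 0.0
```

View pics/v4.png

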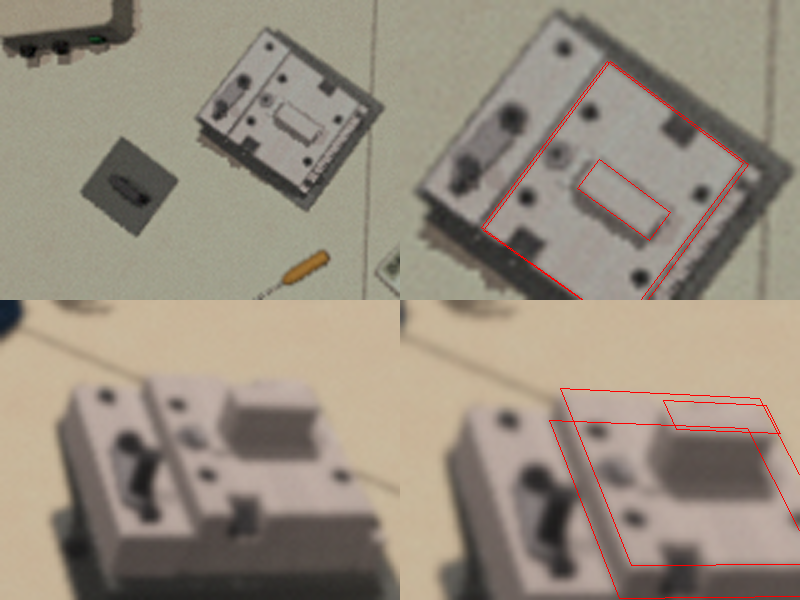

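Half_a sits flush with a notch over each lug, at (685,125) and (525,245). The cover lies flat on the bench and the tab is aside. One last look at the bystanders.

View pics/side4.png

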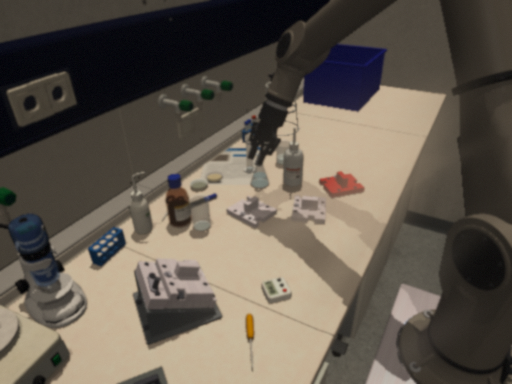

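The bystanders and the other two halves are where they started, with the gripper hovering in free air near the flask. I back it off and hand in.

```bash
python3 -m crank '0 0 -0.1 0 0 0 0.5;0 0 -0.2 0 0 0 0.5;0 0 -0.2 0 0 0 0.5;0 0 -0.2 0 0 0 0.5;0 0 -0.2 0 0 0 0.5;0 0 -0.2 0 0 0 0.5'; python3 -c "
from station import ticket
print(ticket.hand_in())"
```

```text
t: 20.0
eef_pos: [0.5952, -0.281, 0.2588]
tool_rot: [-0.102, 0.864, 0.455, 0.19]
contact_force: [0.1, -1.1, -0.0]
gripper_width: 0.505
grasp_force: 0.0
the job is handed in; nothing more can be done
None
```

Job handed in at 20 s with the tab swung aside, the cover flat on the bench and half_a seated flush over both lugs; the other two halves and the bystanders look unmoved in the last picture.

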